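Wedge the new cabinet door shut

ROBOT

A 6-joint arm with a two-finger parallel gripper is mounted at the origin on a cart in front of the work surface, level with it; the furniture and walls round the work are solid. World frame = base frame: x ahead of the robot, y to its left, z up, the work surface at z = 0. Lengths are in m, angles in rad, forces in N, time in s.
With the tool pointing down it reaches from about 0.35 to 0.875 m from the base axis. Payload 15.5 kg.
Tool frame: the origin (TCP) lies midway between the tips of the shut fingers; the grasp point (between the pads) lies 19 mm behind it; z points along the fingers, y is the line along which they close (so a half turn about z gives the same grasp; the last joint's range is limited). The gripper opens to 85 mm and grips with 20 to 120 N. Pads are 22 mm wide; open, the fingers measure 114 mm over their backs; the gripper's body (76 mm by 85 mm) begins 54 mm behind the grasp point. The pads swing forward as they close: fully open they stand 13 mm farther back than shut.
Start: joints at [1.127, 0.494, 1.345, -0, 1.302, -0.096], TCP at [0.213, 0.588, 0.231] pointing down, gripper open.
Joint ranges: [-2.91, 2.91], [-0.82, 2.16], [0.22, 2.67], [-1.22, 4.37], [0.12, 2.79], [-3.08, 3.08]. Speed limits (rad/s): [1.89, 1.89, 2.57, 3.01, 3.01, 3.01].

INTERFACE

Orientations are given as a rotation vector (axis times angle).
In Python, from workcell import read_state, camera, sign_off, find_in, masks_of, landmark_of gives the robot as it stands.
- The arm moves only by the shell command python3 -m handwheel 'ROWS' [FORCE]. ROWS is JSON, a list of rows, each a list of 5 numbers: the opening, from 0 (shut) to 1 (fully open), then the shift along the tool's x, y, z in m, then the turn about the tool's z in rad. In form: [[fingers, tx, ty, tz, turn], ...]. A call has exactly 10 rows; each row shifts and turns the commanded pose from where the row before left it, along the tool's axes as they then stand; what a row does not reach is not made up. A row lasts 1/10 s, in which the tool goes at most 50 mm and 8.59 degrees, less where a joint would pass 70% of its speed; a pose out of reach is approached as far as the arm can. A call is refused whole if a number of a shift passes 0.05 or a number of a turn 0.15, either way. A call with a gripper value outside its range is refused whole. The fingers move at their own pace and stop on an object; FORCE is the grip in N (left out, the last holds). Time passes only in rows, so rows that do not move let the fingers close, or fill a call up. It gives the time, the measured TCP pose, the force, the opening and the grip force at its end, in the units of the state.
- read_state(): the state, without advancing time (a new reading comes with each control period).
- camera(name): name is "scene" or "top" or "wrist"; returns a dict with "frame" (384x512x3 uint8, red, green, blue), "fx", "fy", "cx", "cy" (pixels), "eye" and "orientation" of the camera in the world; the wrist camera has in their place "T_tool_cam" (4x4, takes a point from camera to tool coordinates, whose origin is the TCP and whose axes are the flange's). Camera axes: x right, y up, looking along -z (the intrinsics and any distortion apply to the point x, -y, -z); pixel columns grow to the right and rows downward; lengths in m; the calibration is good to about 2 mm. A picture is of the moment at which its call begins: read the wrist's pose just before it. There is no depth.
- sign_off(): hands the job in; it is judged then, once.
Trained networks look in a picture, given as the dict that the camera call returned (one of the last four; its "shot" number tells which), for a name from the list of things; names that differ only in an ending like _2 or _b are one class to them, and where a whole thing is asked for, a point or a joint stands for the part that bears it (a point fixed in the world has none). Each returns a list of dicts, best first, with "confidence" (0 to 1); they miss things now and then, are a little off and sometimes report something else, mostly with a low value. They report only what shows in the picture. A call takes as long as a camera call.
- find_in(picture, query): "location" ([x, y, z] in m, in the coordinates of the camera as it stood for that picture, good to about 4 mm: the middle of the surface that is visible of it).
- masks_of(picture, query): "pixels" (384x512 bool, what is visible of it).
- landmark_of(picture, query): "location" ([x, y, z] in m, in the coordinates of the camera as it stood for that picture, good to about 4 mm: a listed point, or the origin of a listed thing).
The state is a dict: "time_s": time; "joint_pos": joint angles; "dq": joint speeds; "joint_torque": joint torques, N m; "eef_pos": TCP position; "tcp_rot": TCP orientation; "wrist_force": force on the tool from outside, world axes, zero at the start; "wrist_torque": the same for the moment, N m; "grip_width": opening from 0.0 (shut) to 1.0 (fully open); "grip_force": force on a finger pad.
Only numpy, scipy, OpenCV 4.12 (cv2) and the standard library are available. Lean on these libraries where they do the work, as an engineer would, in place of code of your own. Each camera call takes 0.05 s, during which the arm holds its last target. There are 200 camera calls.

TASK

Gently swing the small cabinet's door fully shut, then take the wooden wedge and, with its base flat on the packing board in front of the door, work its thin end straight in under the free half of the door, little by little, until it jams the door tight. Stop as soon as it is firmly tight, so that the hinges are not strained; let go, leave the wedge jammed there and the door shut, and leave everything else where it is.

Things in the scene. Friction and masses are not known exactly. Their poses are not given: they have to be found in the camera images.
- cabinet: pale plywood cabinet without a bottom and with its back open below 50 mm, with its door, fixed on the saw top, 236 wide x 75 deep x 176 high. Origin: on the saw top below the middle of its front; x into it, y to the left seen from the robot, z up. The door's vertical hinge axis stands at x = 0, y = +100 mm
- entry (a point): point on the cabinet's front plane, at the lower edge of the shut door, y = -55 mm in the cabinet's frame: the middle of where the wedge is to go in. Below it lies the fixed, flat plywood packing board, 210 long, from 180 mm in front of the door to 30 mm behind its face, 110 wide, centred on this point; its top is 7.5 to 12 mm above the saw, not known better
- door (a joint): swing of the brown door (198 wide x 132 high x 16 thick, no handle), rad: 0 = shut on its stop, face flush with the cabinet's front; positive = free right end towards the robot. Stays where left (0.12 N m). Lower edge 22 mm above the saw, so 10 to 14.5 mm above the board: find it by feel. A wedge bearing on it with under 5 N does not hold; over 25 N strains the hinges
- wedge: plain orange-brown wooden wedge on its base, 170 long x 34 wide, 26 high at the thick end, 6 at the thin end, about 70 g. Origin: middle of its underside; x points to the thin end, z up. Friction on board and door is 0.5 to 0.7, so it stays in once driven; a push of 12 to 18 N along it, with its base flat on the board, makes it firmly tight (once it bites, about 10 N more for each mm further in)
- offcut_11: bystander: grey wooden stick of even thickness, about 112 long, 22 high; origin middle of its underside
- offcut_13: bystander: small brown offcut, about 48 x 42, 10 high; origin middle of its underside
- offcut_12: bystander: small pale offcut, about 58 x 46, 14 high; origin middle of its underside
- glue_tin: bystander: yellow glue bottle with a black cap, 50 across, 106 high, standing; origin middle of its underside
- offcut_2: bystander: thick pale offcut, about 69 x 60, 24 high; origin middle of its underside
- offcut_red: bystander: red-brown offcut, about 100 x 80, 23 high; origin middle of its underside
- offcut_cream: bystander: cream stick, about 109 x 42, 20 high; origin middle of its underside

How it is judged:
On the way, in this order (a step that is already met when the one before it is completed fails the run):
1. the door is pushed fully shut, with the wedge not yet at it (value of joint door below 0.03 rad and contact force between wedge and cabinet below 0.5 N), for 0.2 s.
2. the wedge, held in the fingers, bears on the door's lower edge with more than 5 N (contact force between wedge and cabinet above 5 N and contact force between wedge and the fingers above 1 N and value of joint door below 0.04 rad), for 0.1 s.
At the end, for the whole second after the job is handed in: the door is shut (within 0.04 rad), the wedge lies at rest with its base flat (within 0.06 rad) on the board, thin end under the door's free half and pointing straight in (within 0.2 rad), and is jammed: with nothing else touching it, it still bears on the door with more than 5 N (value of joint door below 0.04 rad and contact force between wedge and cabinet above 5 N and y of wedge in the frame of cabinet between -0.1 and 0 m and x of wedge in the frame of cabinet between -0.075 and 0.02 m and angle between the x axis of wedge and the x axis of cabinet, either way round below 0.2 rad and angle between wedge's own z axis and vertical below 0.06 rad and linear speed of wedge below 0.02 m/s).
It fails at once if the wedge bears on the door with more than 25 N (strained hinges) (contact force between wedge and cabinet above 25 N).
It fails at once if the fingers push on the cabinet or door with more than 40 N (contact force between cabinet and the fingers above 40 N).
It fails at once if a bystander is shifted by more than 40 mm (distance of any of offcut_11, offcut_13, offcut_12, glue_tin, offcut_2, offcut_red, offcut_cream from where it was at the start of the episode above 0.04 m).
It fails at once if the glue bottle is tipped (angle between glue_tin's own z axis and vertical above 0.4 rad).
It also fails if it takes over 70 s, if anything falls off the work surface, if the arm or the gripper's body presses on something with over 40 N, if the wrist force passes 120 N, or if a joint passes its speed limit or range.

## Working session

There is one attempt and no reset: what is moved stays moved. The work goes in short steps, Python scripts to look and compute and a shell command to move; the robot and the scene stay as the last step left them, time stands still between calls to the robot, and variables do not carry over. Pictures are saved under pics/ and viewed, at most 10 in all, crops included, and the job is handed in when it is done.

```bash
mkdir -p pics
cat > h.py <<'E'
import numpy as np, cv2
from scipy.spatial.transform import Rotation as R
from workcell import *
def pose(c):
    if "eye" in c:
        o=np.array(c["orientation"],float)
        Rm=o if o.shape==(3,3) else (R.from_rotvec(o).as_matrix() if o.size==3 else R.from_quat(o).as_matrix())
        return Rm,np.array(c["eye"])
    T=np.array(c["T_tool_cam"]);s=c["st"];A=R.from_rotvec(s["tcp_rot"]).as_matrix()
    return A@T[:3,:3],A@T[:3,3]+np.array(s["eef_pos"])
def shot(n):
    s=read_state();c=camera(n);c["st"]=s;return c
def w(c,p):
    Rm,e=pose(c);return Rm@np.array(p)+e
def pix(c,P):
    Rm,e=pose(c);q=Rm.T@(np.array(P)-e);return c["cx"]+c["fx"]*q[0]/-q[2],c["cy"]-c["fy"]*q[1]/-q[2]
def ray(c,u,v,z):
    Rm,e=pose(c);d=Rm@np.array([(u-c["cx"])/c["fx"],-(v-c["cy"])/c["fy"],-1]);return e+d*(z-e[2])/d[2]
def save(c,f):cv2.imwrite("pics/"+f,c["frame"][:,:,::-1])
E
python3 - <<'E'
from h import *
np.set_printoptions(precision=4,suppress=True)
a=[]
for n in("scene","top"):
    c=shot(n);a.append(c["frame"]);print(n,{k:v for k,v in c.items() if k not in("frame","st")})
    for q in("cabinet","entry","door","wedge","offcut_11","offcut_13","glue_tin","offcut_2","offcut_red","offcut_cream"):
        for r in landmark_of(c,q)[:2]:print(q,'lm',w(c,r["location"]),r["confidence"])
        if q in("door","wedge","cabinet"):
            for r in find_in(c,q)[:2]:print(q,'find',w(c,r["location"]),r["confidence"])
    save(c,n+".png")
s=read_state();print(s)
E
```

```text
scene {'fx': 385.24672966335754, 'fy': 385.24672966335754, 'cx': 255.29888127141683, 'cy': 188.36207478969558, 'eye': array([-0.0455, -0.5437,  0.9986]), 'orientation': array([ 0.6391, -0.2989, -0.8577]), 'shot': 1}
cabinet lm [ 0.6125 -0.0049 -0.0013] 0.67
cabinet find [ 0.6256 -0.0169  0.1547] 0.87
entry lm [ 0.6211 -0.0618  0.0199] 0.95Traceback (most recent call last):
  File "<stdin>", line 7, in <module>
ValueError: it knows: cabinet, entry, glue_tin, offcut, offcut_cream, offcut_red, wedge
```

Run:
```python
from h import *
np.set_printoptions(precision=4,suppress=True)
for n in("scene","top"):
    c=shot(n);print(n,c["eye"])
    for q in("cabinet","entry","wedge","glue_tin","offcut","offcut_red","offcut_cream"):
        try:
            for r in landmark_of(c,q)[:5]:print(q,'lm',w(c,r["location"]),r["confidence"])
        except ValueError as e: print(q,e)
    for q in("door","wedge"):
        try:
            for r in find_in(c,q)[:2]:print(q,'find',w(c,r["location"]),r["confidence"])
        except ValueError as e: print(q,e)
    save(c,n+".png")
s=read_state();print(s)
```

```text
scene [-0.0455 -0.5437  0.9986]
cabinet lm [ 0.609  -0.004  -0.0018] 0.92
cabinet lm [ 0.6167 -0.0586  0.0216] 0.28
entry lm [ 0.6158 -0.0592  0.0202] 0.71
wedge lm [ 0.5366 -0.3033  0.0029] 0.85
glue_tin lm [ 0.608  -0.0064 -0.    ] 0.71
glue_tin lm [ 0.6652 -0.2862  0.0038] 0.68
offcut lm [ 0.5211  0.2878 -0.0002] 0.79
offcut lm [0.6985 0.2485 0.0001] 0.64
offcut lm [0.4292 0.155  0.0006] 0.58
offcut lm [ 0.678  -0.3879 -0.0004] 0.54
offcut_red lm [ 0.6696  0.3528 -0.0013] 0.55
offcut_red lm [ 0.611  -0.0061 -0.0018] 0.5
offcut_cream lm [ 0.572  -0.4225  0.0042] 0.8
door find [ 0.5358 -0.0102  0.1188] 0.66
wedge find [ 0.5196 -0.3074  0.0184] 0.69
wedge find [0.6641 0.3411 0.0249] 0.48
top [ 0.2691 -0.039   1.3211]
cabinet lm [ 0.602  -0.0021 -0.0002] 0.95
entry lm [ 0.6143 -0.0568  0.0217] 0.96
wedge lm [ 0.5338 -0.3011  0.002 ] 0.95
glue_tin lm [ 0.659  -0.2851 -0.0021] 0.73
offcut lm [ 0.5208  0.2864 -0.0012] 0.98
offcut lm [ 0.6787 -0.391   0.0037] 0.47
offcut lm [ 0.4236  0.1571 -0.0006] 0.43
offcut_red lm [ 0.6692  0.3544 -0.0002] 0.58
offcut_cream lm [ 0.5664 -0.4237  0.0025] 0.67
door find [0.5449 0.0078 0.1372] 0.59
wedge find [ 0.5273 -0.3002  0.0145] 0.68
wedge find [0.6241 0.0047 0.1773] 0.35
{'time_s': 1.2, 'joint_pos': array([ 1.1275,  0.4936,  1.3455,  0.    ,  1.3025, -0.0955]), 'dq': array([-0.0009,  0.001 ,  0.0005, -0.0012, -0.0011, -0.001 ]), 'joint_torque': array([ -0.001 , -88.2043, -38.4248,  -0.0003,   0.0013,  -0.0001]), 'eef_pos': array([0.213 , 0.5876, 0.2313]), 'tcp_rot': array([-0.5436, -3.0942,  0.0001]), 'wrist_force': array([-0.9579, -0.6103, -0.5197]), 'wrist_torque': array([0.0178, 0.0378, 0.0036]), 'grip_force': 0.0, 'grip_width': 1.0015882114510162}
```

View pics/scene.png

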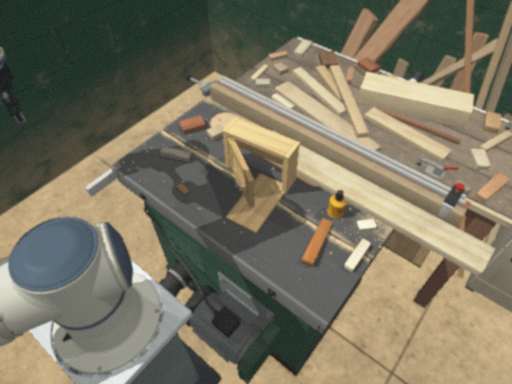

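View pics/top.png

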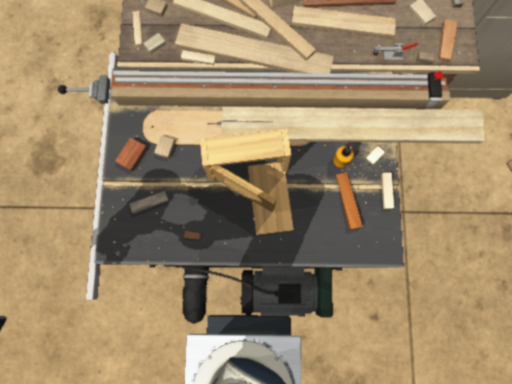

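The scene shows the cabinet (260,150) with its door ajar towards the robot and the board below it. The wedge is at (318,242), and the glue bottle (337,205) stands close beyond it. In the top view the wedge runs from (342,175) to (355,228).

Run:
```python
from h import *
np.set_printoptions(precision=4,suppress=True)
c=shot("top")
m=masks_of(c,"wedge")[0]["pixels"].astype(np.uint8)
b=cv2.minAreaRect(cv2.findNonZero(m));bp=cv2.boxPoints(b);print([ray(c,*p,0.01) for p in bp])
f=c["frame"]
A=cv2.resize(f[120:245,195:300],None,fx=4.6,fy=4.6,interpolation=cv2.INTER_CUBIC)
B=cv2.resize(f[120:245,325:400],None,fx=4.6,fy=4.6,interpolation=cv2.INTER_CUBIC)
cv2.imwrite("pics/crop1.png",np.hstack([A,B[:, :310]])[:,:,::-1])
```

```text
[array([ 0.6141, -0.2631,  0.01  ]), array([ 0.6247, -0.3023,  0.01  ]), array([ 0.4562, -0.3377,  0.01  ]), array([ 0.4462, -0.2996,  0.01  ])]
```

View pics/crop1.png

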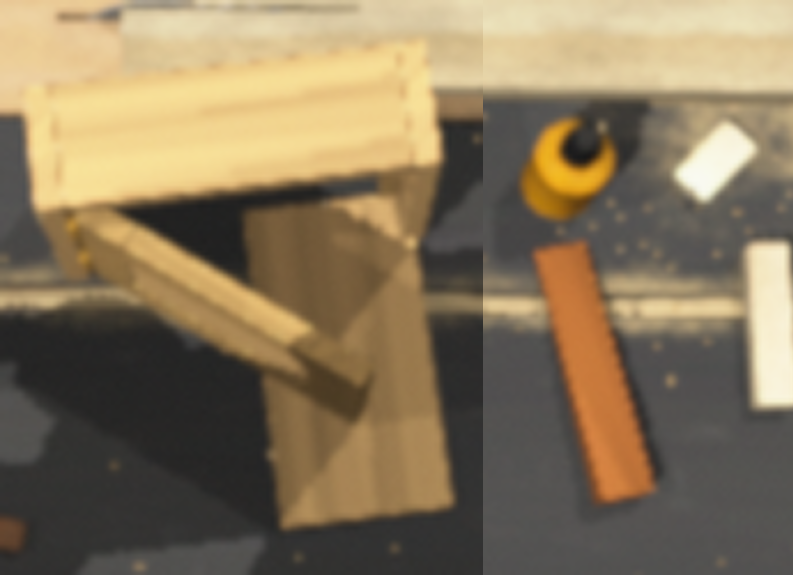

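The crop confirms that the door stands about 0.64 rad open. The board and cabinet are yawed about +0.12 rad. The wedge's near end (620,495) looks wider, so that is the thick end. First I turn the tool square to the cabinet and carry it to the front of the door with the fingers shut.

```bash
python3 -m handwheel '[[0,0,0,0,-0.118],[0,0,0,0,-0.118],[0,0,0,0,-0.118],[0,0,0,0,-0.114],[0,-0.007,-0.039,0,0],[0,-0.007,-0.039,0,0],[0,-0.007,-0.039,0,0],[0,-0.007,-0.039,0,0],[0,-0.007,-0.039,0,0],[0,-0.007,-0.039,0,0]]' 40
python3 -m handwheel '[[0,-0.007,-0.039,0,0],[0,-0.007,-0.039,0,0],[0,-0.007,-0.039,0,0],[0,-0.007,-0.039,0,0],[0,-0.007,-0.039,0,0],[0,-0.007,-0.039,0,0],[0,-0.007,-0.039,0,0],[0,-0.007,-0.039,0,0],[0,0,0,0,0],[0,0,0,0,0]]'
cat >> h.py <<'E'
CO=np.array([0.607,-0.004]);CY=0.12
def rep():
    s=read_state();A=R.from_rotvec(s["tcp_rot"]).as_matrix();p=np.array(s["eef_pos"])
    C=np.array([[np.cos(CY),np.sin(CY)],[-np.sin(CY),np.cos(CY)]])
    print("t",s["time_s"],"p",p,"yaw_y",np.arctan2(A[1,1],A[0,1]),"tilt",np.arccos(-A[2,2]),"cab",C@(p[:2]-CO),"F",s["wrist_force"],"g",s["grip_width"],s["grip_force"])
    return s,A,p
def to(x,y,z,yaw=None):
    s,A,p=rep();print("tool delta",A.T@(np.array([x,y,z])-p), None if yaw is None else -((yaw-np.arctan2(A[1,1],A[0,1])+np.pi/2)%np.pi-np.pi/2))
E
python3 - <<'E'
from h import *
np.set_printoptions(precision=4,suppress=True)
to(.413,-.063,.115,1.69);print(camera("wrist")["T_tool_cam"])
E
```

```text
time_s: 2.3
eef_pos: [0.283, 0.3589, 0.2314]
tcp_rot: [-0.189, 3.136, 0.0]
wrist_force: [1.7, 0.3, -0.4]
grip_width: 0.002
grip_force: 0.0
time_s: 3.3
eef_pos: [0.3759, 0.0567, 0.2313]
tcp_rot: [-0.185, 3.136, 0.0]
wrist_force: [-0.0, 1.4, 0.2]
grip_width: -0.0
grip_force: 0.0
t 3.3 p [0.3759 0.0567 0.2313] yaw_y 1.6883858684120272 tilt 0.00016843603491569628 cab [-0.2222  0.0879] F [-0.0327  1.3976  0.188 ] g -6.786230154800921e-05 0.0
tool delta [-0.0228 -0.1232  0.1163] -0.0016141315879727447
[[-0.0012  0.9594  0.2821  0.0701]
 [ 1.      0.0016 -0.0009  0.001 ]
 [-0.0013  0.282  -0.9594 -0.1416]
 [ 0.      0.      0.      1.    ]]
```

```bash
python3 -m handwheel '[[0,-0.006,-0.03,0,0],[0,-0.006,-0.03,0,0],[0,-0.006,-0.03,0,0],[0,-0.005,-0.033,0,0],[0,0,0,0,0],[0,0,0,0.03,0],[0,0,0,0.03,0],[0,0,0,0.03,0],[0,0,0,0.026,0],[0,0,0,0,0]]'
python3 - <<'E'
from h import *
np.set_printoptions(precision=4,suppress=True)
rep();c=shot("wrist");save(c,"w1.png")
for q in("cabinet","entry"):
    for r in landmark_of(c,q)[:2]:print(q,w(c,r["location"]),r["confidence"])
E
```

```text
time_s: 4.35
eef_pos: [0.4116, -0.0602, 0.1132]
tcp_rot: [0.191, -3.131, -0.003]
wrist_force: [-0.2, 0.0, -0.3]
grip_width: 0.002
grip_force: 0.0
t 4.35 p [ 0.4116 -0.0602  0.1132] yaw_y 1.6929057081320562 tilt 0.005087298169320858 cab [-0.2007 -0.0324] F [-0.2009  0.0375 -0.2965] g 0.0019294092126390053 0.0
```

View pics/w1.png

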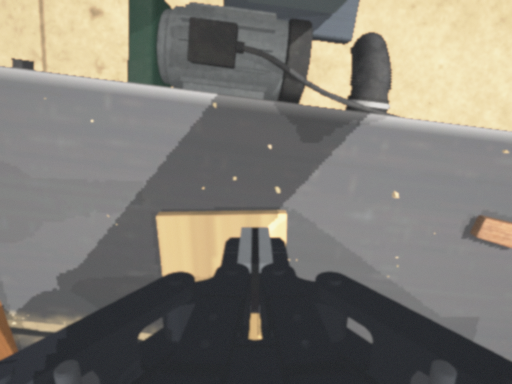

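The wrist picture is rotated, with the robot side up. The board's near edge runs from (157,212) to (287,210), with the shut fingers above it at (255,240).

```bash
python3 - <<'E'
from h import *
np.set_printoptions(precision=4,suppress=True)
c=shot("wrist")
a,b,d=ray(c,157,212,.01),ray(c,287,210,.01),ray(c,164,272,.01)
print(a,b,d,np.linalg.norm(a-b),np.arctan2(*(b-a)[:2][::-1])-np.pi/2,np.arctan2(*(d-a)[:2][::-1]))
m=(a+b)/2
for y in(.11,.12,.13):print(y,m[:2]+.18*np.array([np.cos(y),np.sin(y)]))
E
python3 -m handwheel '[[0,-0.02,0,0,0],[0,-0.02,0,0,0],[0,-0.015,-0.002,0,0],[0,-0.01,-0.002,0,0],[0,-0.01,-0.002,0,0],[0,-0.01,-0.002,0,0],[0,-0.01,-0.002,0,0],[0,-0.01,-0.002,0,0],[0,-0.01,-0.002,0,0],[0,-0.01,-0.002,0,0]]'
python3 -m handwheel '[[0,-0.01,-0.002,0,0],[0,-0.01,-0.002,0,0],[0,-0.008,-0.002,0,0],[0,-0.006,-0.002,0,0],[0,-0.006,-0.002,0,0],[0,-0.006,-0.002,0,0],[0,-0.004,0,0,0],[0,-0.004,0,0,0],[0,-0.002,0,0,0],[0,0,0,0,0]]'
python3 -c "
from h import *
rep()"
```

```text
[ 0.4483 -0.1383  0.01  ] [ 0.4335 -0.0306  0.01  ] [ 0.5046 -0.1303  0.01  ] 0.10870488571506802 0.13623353045675124 0.14214933632580198
0.11 [ 0.6198 -0.0647]
0.12 [ 0.6196 -0.0629]
0.13 [ 0.6194 -0.0611]
time_s: 5.55
eef_pos: [0.5401, -0.063, 0.1152]
tcp_rot: [0.188, -3.136, -0.0]
wrist_force: [-1.4, -1.4, 0.7]
grip_width: 0.001
grip_force: 0.4
time_s: 6.55
eef_pos: [0.5966, -0.0681, 0.1153]
tcp_rot: [-0.189, 3.136, -0.0]
wrist_force: [0.5, 0.2, 0.2]
grip_width: -0.001
grip_force: 0.0
t 6.55 p [ 0.59662007 -0.06809035  0.11525363] yaw_y 1.691130578291942 tilt 0.00014535331264237204 cab [-0.01797768 -0.06238685] F [0.47850136 0.20487955 0.19773565] g -0.000593319478664863 0.0
```

```bash
python3 -m handwheel '[[0,-0.001,0,0,0],[0,-0.001,0,0,0],[0,-0.001,0,0,0],[0,-0.001,0,0,0],[0,-0.0005,0,0,0],[0,-0.0005,0,0,0],[0,-0.0005,0,0,0],[0,-0.0005,0,0,0],[0,0,0,0,0],[0,0,0,0,0]]'
python3 -m handwheel '[[0,-0.0005,0,0,0],[0,-0.0005,0,0,0],[0,-0.0005,0,0,0],[0,-0.0005,0,0,0],[0,-0.0005,0,0,0],[0,-0.0005,0,0,0],[0,0,0,0,0],[0,0,0,0,0],[0,0,0,0,0],[0,0,0,0,0]]'
```

```text
time_s: 7.55
eef_pos: [0.6025, -0.0675, 0.1153]
tcp_rot: [-0.189, 3.136, -0.0]
wrist_force: [0.5, 0.5, -0.0]
grip_width: 0.001
grip_force: 0.0
time_s: 8.55
eef_pos: [0.6029, -0.0673, 0.1152]
tcp_rot: [0.189, -3.131, -0.0]
wrist_force: [-17.7, -4.5, 11.4]
grip_width: 0.008
grip_force: 0.0
```

```bash
python3 -m handwheel '[[0,0.003,0,0,0],[0,0.01,0,0,0],[0,0.03,0,0,0],[0,0.03,0,0,0],[0,0.01,0,-0.03,0],[0.3,0,-0.03,-0.03,0],[1,0,-0.04,-0.02,-0.03],[1,0,-0.04,0,-0.03],[1,0,-0.04,0,-0.03],[1,0,0,0,0]]' 60
python3 - <<'E'
from h import *
np.set_printoptions(precision=4,suppress=True)
to(.481,-.3125,.2,1.78)
t=shot("top");s=shot("scene")
def up(c,r,f):
    return cv2.resize(c["frame"][r[0]:r[1],r[2]:r[3]],None,fx=f,fy=f,interpolation=cv2.INTER_CUBIC)
A=up(t,(120,245,195,300),3.7);B=up(s,(105,230,210,315),3.7)
cv2.imwrite("pics/shut.png",np.hstack([A,B])[:,:,::-1])
for c in(t,s):
    for q in("cabinet","entry","wedge"):
        for r in landmark_of(c,q)[:1]:print(q,w(c,r["location"]),r["confidence"])
E
```

```text
time_s: 9.55
eef_pos: [0.545, -0.2298, 0.1954]
tcp_rot: [-0.326, 3.123, -0.003]
wrist_force: [1.0, -0.0, 0.3]
grip_width: 0.85
grip_force: 0.0
t 9.55 p [ 0.545  -0.2298  0.1954] yaw_y 1.7789851854584906 tilt 0.002578838241441076 cab [-0.0886 -0.2168] F [ 1.0378 -0.0125  0.2851] g 0.8495220710132019 0.0
tool delta [ 0.0797 -0.0677 -0.0046] -0.0010148145415094234
cabinet [ 0.6032 -0.0021 -0.0024] 0.69
entry [ 0.6142 -0.0552  0.0223] 0.72
wedge [ 0.5356 -0.3    -0.0006] 0.56
cabinet [ 0.6124 -0.0066 -0.0004] 0.86
entry [ 0.5732 -0.4219  0.0011] 0.65
wedge [0.6998 0.2523 0.0014] 0.68
```

View pics/shut.png

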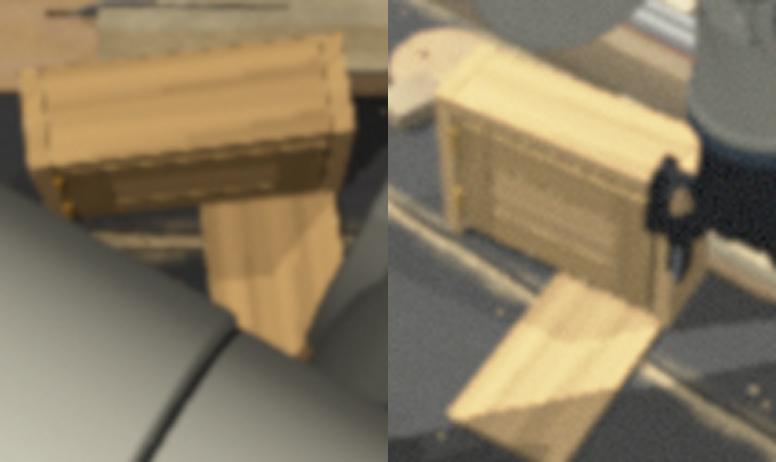

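The picture shows the door flush and shut, with the hinges at (60,195) and (455,165). The board lies clear in front of it. Next I move above the wedge.

```bash
python3 -m handwheel '[[1,0.02,-0.017,0,0],[1,0.02,-0.017,0,0],[1,0.02,-0.017,0,0],[1,0.02,-0.017,0,0],[1,0,0,0,0],[1,0,0,0,0],[1,0,0,0,0],[1,0,0,0,0],[1,0,0,0,0],[1,0,0,0,0]]'
python3 - <<'E'
from h import *
np.set_printoptions(precision=4,suppress=True)
rep();c=shot("wrist");save(c,"w2.png")
for r in landmark_of(c,"wedge")[:2]:print(w(c,r["location"]),r["confidence"])
for r in find_in(c,"wedge")[:2]:print(w(c,r["location"]),r["confidence"])
E
```

```text
time_s: 10.95
eef_pos: [0.4807, -0.3083, 0.1953]
tcp_rot: [0.331, -3.124, -0.0]
wrist_force: [-0.0, -0.3, 0.4]
grip_width: 1.001
grip_force: 0.0
t 10.95 p [ 0.4807 -0.3083  0.1953] yaw_y 1.78166693678129 tilt 3.8654712190043064e-05 cab [-0.1618 -0.2869] F [-0.0141 -0.2623  0.4494] g 1.0005456966156117 0.0
[ 0.5426 -0.2986  0.0013] 0.89
[ 0.5281 -0.3037  0.0184] 0.65
```

View pics/w2.png

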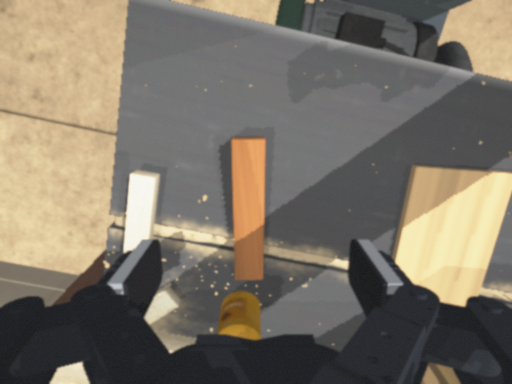

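The wedge runs from its near end (232–266,139) to its far end (237–263,279). The glue bottle is at (240,315). I use the widths to work out the height of each end.

Run:
```python
from h import *
np.set_printoptions(precision=4,suppress=True)
c=shot("wrist");t=shot("top")
m=masks_of(c,"wedge")[0]["pixels"]
for v in(145,160,180,200,220,240,260,272):
    x=np.where(m[v])[0]
    print(v,x.min(),x.max(),[round(np.linalg.norm(ray(c,x.min()-.5,v,z)-ray(c,x.max()+.5,v,z))*1e3,1) for z in(0.006,.026)], ray(c,x.mean(),v,.015))
v=np.where(m.any(1))[0];print(v.min(),v.max())
for z1,z2 in((.026,.006),(.006,.026)):
    a,b=ray(c,249,138.5,z1),ray(c,250,279.5,z2);print(a,b,np.linalg.norm((a-b)[:2]),(a+b)/2,np.arctan2(*(b-a)[:2][::-1]))
```

```text
145 231 264 [np.float64(35.7), np.float64(33.5)] [ 0.4627 -0.3186  0.015 ]
160 232 264 [np.float64(35.1), np.float64(33.0)] [ 0.4779 -0.315   0.015 ]
180 232 264 [np.float64(35.8), np.float64(33.6)] [ 0.4989 -0.3106  0.015 ]
200 233 264 [np.float64(35.3), np.float64(33.2)] [ 0.5206 -0.3056  0.015 ]
220 233 263 [np.float64(34.9), np.float64(32.8)] [ 0.5433 -0.3015  0.015 ]
240 234 263 [np.float64(34.4), np.float64(32.3)] [ 0.5667 -0.2961  0.015 ]
260 234 263 [np.float64(35.1), np.float64(33.0)] [ 0.5912 -0.291   0.015 ]
272 235 262 [np.float64(33.2), np.float64(31.2)] [ 0.6064 -0.2879  0.015 ]
137 280
[ 0.4544 -0.3186  0.026 ] [ 0.6214 -0.2831  0.006 ] 0.17067770256352294 [ 0.5379 -0.3009  0.016 ] 0.20914962694191389
[ 0.4571 -0.3183  0.006 ] [ 0.6087 -0.2855  0.026 ] 0.15507392004739007 [ 0.5329 -0.3019  0.016 ] 0.21334636239472785
```

```bash
python3 -m handwheel '[[1,-0.002,-0.0045,0.03,0],[1,0,0,0.04,0],[1,0,0,0.04,0],[1,0,0,0.04,0],[1,0,0,0.025,0],[1,0,0,0.012,0],[1,0,0,0.006,0],[1,0,0,0,0],[1,0,0,0,0],[0.3,0,0,0,0]]' 60
python3 -m handwheel '[[0.3,0,0,0,0],[0.3,0,0,0,0],[0.3,0,0,0,0],[0.3,0,0,0,0],[0.3,0,0,0,0],[0,0,0,0,0],[0,0,0,0,0],[0,0,0,0,0],[0,0,0,0,0],[0,0,0,0,0]]' 60
```

```text
time_s: 12.25
eef_pos: [0.484, -0.3131, 0.0035]
tcp_rot: [-0.329, 3.123, -0.002]
wrist_force: [-0.3, 0.2, -0.7]
grip_width: 0.86
grip_force: 0.0
time_s: 13.25
eef_pos: [0.4836, -0.3129, 0.0029]
tcp_rot: [-0.329, 3.124, -0.001]
wrist_force: [-0.1, -0.5, 10.2]
grip_width: 0.386
grip_force: 60.0
```

```bash
python3 -m handwheel '[[0,0,0,-0.01,0],[0,0,0,-0.03,0],[0,0.02,0,-0.02,0],[0,0.03,0,0,0],[0,0.02,0,0,0.04],[0,0,0,0,0.04],[0,0,0,0,0],[0,0,0,0,0],[0,0,0,0,0],[0,0,0,0,0]]'
python3 - <<'E'
from h import *
np.set_printoptions(precision=4,suppress=True)
to(.457,-.08,.07,1.70)
c=shot("scene")
for q in("wedge",):
    for r in landmark_of(c,q)[:2]:print(q,w(c,r["location"]),r["confidence"])
E
```

```text
time_s: 14.25
eef_pos: [0.4152, -0.3271, 0.0623]
tcp_rot: [-0.206, 3.135, -0.0]
wrist_force: [0.1, -0.6, -0.8]
grip_width: 0.384
grip_force: 59.8
t 14.25 p [ 0.4152 -0.3271  0.0623] yaw_y 1.7021117739028595 tilt 4.434091091910406e-05 cab [-0.2291 -0.2978] F [ 0.1105 -0.5737 -0.8204] g 0.3841669344905985 59.83385226689279
tool delta [-0.0738  0.2395 -0.0077] 0.0021117739028595484
wedge [ 0.4694 -0.3256  0.0612] 0.59
wedge [ 0.6795 -0.3905 -0.0041] 0.19
```

```bash
python3 -m handwheel '[[0,0,0.03,0,0],[0,0,0.034,0,0],[0,0,0.034,0,0],[0,0,0.034,0,0],[0,0,0.034,0,0],[0,-0.01,0.034,0,0],[0,-0.01,0.02,0,0],[0,-0.01,0.019,0,0],[0,0,0,0,0],[0,0,0,0,0]]'
python3 - <<'E'
from h import *
np.set_printoptions(precision=4,suppress=True)
to(.457,-.08,.015,1.70)
c=shot("wrist");save(c,"w3.png")
for q in("wedge","entry"):
    for r in landmark_of(c,q)[:2]:print(q,w(c,r["location"]),r["confidence"])
E
```

```text
time_s: 15.35
eef_pos: [0.4138, -0.0862, 0.0623]
tcp_rot: [-0.207, 3.135, -0.0]
wrist_force: [0.0, -0.7, -0.2]
grip_width: 0.384
grip_force: 59.9
t 15.35 p [ 0.4138 -0.0862  0.0623] yaw_y 1.7026100751596742 tilt 0.00014152653812755578 cab [-0.2017 -0.0585] F [ 0.0317 -0.666  -0.2177] g 0.3838774114822935 59.9242721311748
tool delta [-0.0437  0.0004  0.0473] 0.0026100751596742633
wedge [ 0.4737 -0.0784  0.0601] 0.84
```

View pics/w3.png

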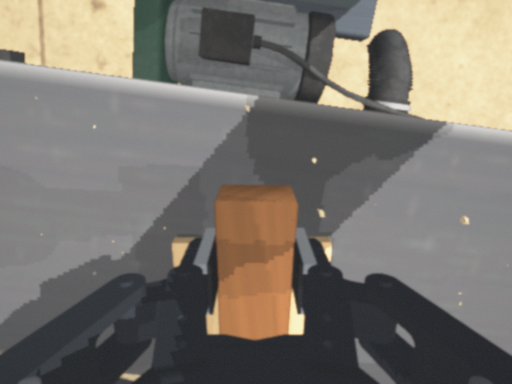

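The wedge (217–297, centre 257) is held squarely and centred over the board (172–332, centre 252). I now move forward and lower it until it touches the board.

```bash
python3 -m handwheel '[[0,-0.015,0,0,0],[0,-0.015,0,0.01,0],[0,-0.004,0,0.015,0],[0,0,0,0.012,0],[0,0,0,0.005,0],[0,0,0,0.003,0],[0,0,0,0.001,0],[0,0,0,0,0],[0,0,0,0,0],[0,0,0,0,0]]'
python3 -m handwheel '[[0,0,0,0.001,0],[0,0,0,0,0],[0,0,0,0.001,0],[0,0,0,0,0],[0,0,0,0.0005,0],[0,0,0,0,0],[0,0,0,0,0],[0,0,0,0,0],[0,0,0,0,0],[0,0,0,0,0]]'
```

```text
time_s: 16.5
eef_pos: [0.4475, -0.082, 0.0166]
tcp_rot: [-0.204, 3.134, -0.0]
wrist_force: [0.4, -0.1, -0.7]
grip_width: 0.384
grip_force: 59.9
time_s: 17.5
eef_pos: [0.4473, -0.082, 0.0138]
tcp_rot: [-0.204, 3.135, -0.0]
wrist_force: [0.1, -0.2, -0.7]
grip_width: 0.385
grip_force: 59.9
```

```bash
python3 -m handwheel '[[0,0,0,0.0005,0],[0,0,0,0,0],[0,0,0,0.0005,0],[0,0,0,0,0],[0,0,0,0.0005,0],[0,0,0,0,0],[0,0,0,0,0],[0,0,0,0,0],[0,0,0,0,0],[0,0,0,0,0]]'
python3 -m handwheel '[[0,0,0,0.0005,0],[0,0,0,0,0],[0,0,0,0.0005,0],[0,0,0,0,0],[0,0,0,0.0005,0],[0,0,0,0,0],[0,0,0,0,0],[0,0,0,0,0],[0,0,0,0,0],[0,0,0,0,0]]'
```

```text
time_s: 18.5
eef_pos: [0.4473, -0.0819, 0.0123]
tcp_rot: [0.204, -3.135, -0.0]
wrist_force: [0.4, 0.5, -1.3]
grip_width: 0.387
grip_force: 59.9
time_s: 19.5
eef_pos: [0.4473, -0.0819, 0.011]
tcp_rot: [-0.204, 3.135, -0.0]
wrist_force: [-0.5, -0.0, 5.9]
grip_width: 0.381
grip_force: 60.7
```

```bash
python3 -m handwheel '[[0,0,0,-0.0003,0],[0,-0.004,0,0,0],[0,-0.005,0,0,0],[0,-0.006,0,0,0],[0,-0.006,0,0,0],[0,-0.006,0,0,0],[0,-0.005,0,0,0],[0,-0.004,0,0,0],[0,-0.002,0,0,0],[0,0,0,0,0]]'
python3 -m handwheel '[[0,-0.003,0,0,0],[0,-0.003,0,0,0],[0,-0.003,0,0,0],[0,-0.003,0,0,0],[0,-0.003,0,0,0],[0,-0.003,0,0,0],[0,-0.002,0,0,0],[0,-0.001,0,0,0],[0,0,0,0,0],[0,0,0,0,0]]'
python3 -c "
from h import *
rep()"
```

```text
time_s: 20.5
eef_pos: [0.4852, -0.077, 0.011]
tcp_rot: [-0.205, 3.135, -0.0]
wrist_force: [0.5, -0.5, -0.9]
grip_width: 0.378
grip_force: 59.9
time_s: 21.5
eef_pos: [0.5057, -0.0742, 0.0111]
tcp_rot: [0.204, -3.135, -0.0]
wrist_force: [-0.2, 0.6, 0.0]
grip_width: 0.385
grip_force: 59.9
t 21.5 p [ 0.50568466 -0.07423815  0.01105347] yaw_y 1.7010153765555818 tilt 0.00018787947100717113 cab [-0.10899511 -0.05760435] F [-0.1520966   0.59657282  0.03725335] g 0.38519179165720824 59.926526667550206
```

```bash
python3 -m handwheel '[[0,-0.001,0,0.0002,0],[0,-0.002,0,0,0],[0,-0.002,0,0,0],[0,-0.002,0,0,0],[0,-0.002,0,0,0],[0,-0.0015,0,0,0],[0,-0.001,0,0,0],[0,-0.0005,0,0,0],[0,0,0,0,0],[0,0,0,0,0]]'
python3 -c "
from h import *
rep();c=shot('scene')
for r in landmark_of(c,'wedge')[:1]:print(w(c,r['location']),r['confidence'])
A=cv2.resize(c['frame'][105:245,205:330],None,fx=4.2,fy=4.2,interpolation=cv2.INTER_CUBIC);cv2.imwrite('pics/s4.png',A[:,:,::-1])"
```

```text
time_s: 22.5
eef_pos: [0.5175, -0.0727, 0.011]
tcp_rot: [0.204, -3.135, -0.0]
wrist_force: [-4.2, 0.5, 5.7]
grip_width: 0.383
grip_force: 60.7
t 22.5 p [ 0.51748477 -0.07266066  0.01096848] yaw_y 1.700980242134673 tilt 0.0004508389730853862 cab [-0.09709101 -0.05745083] F [-4.1923938   0.50641472  5.71444263] g 0.3830160272063693 60.6933821272105
```

View pics/s4.png

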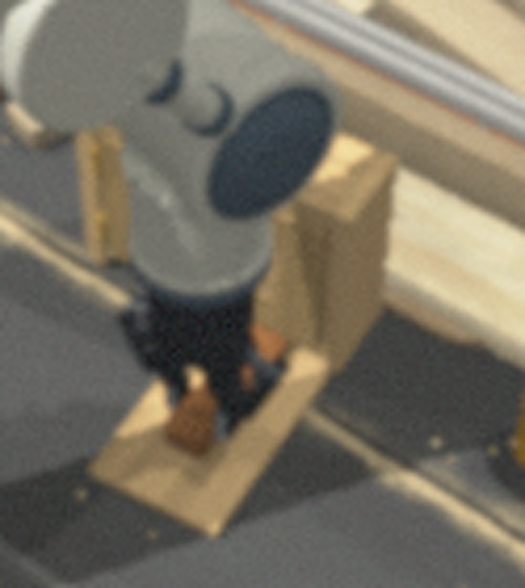

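The wedge's thin end is entering under the right half of the door (270,345), flat on the board. I creep it in.

```bash
python3 -m handwheel '[[0,-0.001,0,-0.0002,0],[0,-0.001,0,0,0],[0,-0.001,0,0,0],[0,-0.001,0,0,0],[0,-0.001,0,0,0],[0,-0.001,0,0,0],[0,-0.001,0,0,0],[0,-0.001,0,0,0],[0,0,0,0,0],[0,0,0,0,0]]'
```

```text
time_s: 23.6
eef_pos: [0.5256, -0.0717, 0.0111]
tcp_rot: [0.204, -3.135, -0.0]
wrist_force: [0.5, -0.4, -1.2]
grip_width: 0.383
grip_force: 59.9
```

```bash
python3 -m handwheel '[[0,-0.0005,0,0,0],[0,-0.0005,0,0,0],[0,-0.0005,0,0,0],[0,-0.0005,0,0,0],[0,-0.0005,0,0,0],[0,-0.0005,0,0,0],[0,0,0,0,0],[0,0,0,0,0],[0,0,0,0,0],[0,0,0,0,0]]'
```

```text
time_s: 24.6
eef_pos: [0.5286, -0.0713, 0.0111]
tcp_rot: [0.204, -3.135, 0.0]
wrist_force: [-0.6, -0.3, -1.1]
grip_width: 0.384
grip_force: 59.9
```

```bash
python3 -m handwheel '[[0,-0.0005,0,0.0001,0],[0,-0.0005,0,0,0],[0,-0.0005,0,0,0],[0,-0.0005,0,0,0],[0,-0.0005,0,0,0],[0,-0.0005,0,0,0],[0,-0.0003,0,0,0],[0,-0.0002,0,0,0],[0,0,0,0,0],[0,0,0,0,0]]'
```

```text
time_s: 25.6
eef_pos: [0.5321, -0.0708, 0.011]
tcp_rot: [-0.204, 3.135, 0.0]
wrist_force: [-1.8, 0.4, 2.5]
grip_width: 0.386
grip_force: 60.3
```

```bash
python3 -m handwheel '[[0,-0.0005,0,0,0],[0,-0.0005,0,0,0],[0,-0.0005,0,0,0],[0,-0.0005,0,0,0],[0,-0.0005,0,0,0],[0,-0.0005,0,0,0],[0,0,0,0,0],[0,0,0,0,0],[0,0,0,0,0],[0,0,0,0,0]]'
```

```text
time_s: 26.6
eef_pos: [0.5351, -0.0705, 0.011]
tcp_rot: [-0.204, 3.135, -0.0]
wrist_force: [-1.2, -0.7, 3.6]
grip_width: 0.382
grip_force: 60.4
```

```bash
python3 -m handwheel '[[0,-0.0003,0,0,0],[0,-0.0003,0,0,0],[0,-0.0003,0,0,0],[0,-0.0003,0,0,0],[0,-0.0003,0,0,0],[0,-0.0003,0,0,0],[0,0,0,0,0],[0,0,0,0,0],[0,0,0,0,0],[0,0,0,0,0]]'
```

```text
time_s: 27.6
eef_pos: [0.5369, -0.0702, 0.011]
tcp_rot: [-0.204, 3.135, -0.0]
wrist_force: [-3.0, 0.0, 3.6]
grip_width: 0.383
grip_force: 60.6
```

```bash
python3 -m handwheel '[[0,-0.0003,0,0,0],[0,-0.0003,0,0,0],[0,-0.0003,0,0,0],[0,-0.0003,0,0,0],[0,-0.0003,0,0,0],[0,0,0,0,0],[0,0,0,0,0],[0,0,0,0,0],[0,0,0,0,0],[0,0,0,0,0]]'
```

```text
time_s: 28.6
eef_pos: [0.5383, -0.07, 0.011]
tcp_rot: [0.204, -3.135, -0.0]
wrist_force: [-2.5, -0.3, 4.7]
grip_width: 0.383
grip_force: 60.7
```

```bash
python3 -m handwheel '[[0,-0.0003,0,0,0],[0,-0.0003,0,0,0],[0,-0.0003,0,0,0],[0,-0.0003,0,0,0],[0,-0.0003,0,0,0],[0,-0.0003,0,0,0],[0,0,0,0,0],[0,0,0,0,0],[0,0,0,0,0],[0,0,0,0,0]]'
```

```text
time_s: 29.6
eef_pos: [0.5401, -0.0698, 0.011]
tcp_rot: [0.204, -3.135, 0.0]
wrist_force: [-3.7, 0.7, 4.4]
grip_width: 0.384
grip_force: 60.7
```

```bash
python3 -c "
from h import *
rep()"
```

```text
t 29.6 p [ 0.54009717 -0.06979593  0.01099026] yaw_y 1.700967370922805 tilt 1.8966333538861584e-05 cab [-0.07429828 -0.05731368] F [-3.67543062  0.72411109  4.38903978] g 0.3840005958937455 60.693411491811275
```

```bash
python3 -m handwheel '[[0,-0.0003,0,0,0],[0,-0.0003,0,0,0],[0,-0.0003,0,0,0],[0,-0.0003,0,0,0],[0,-0.0003,0,0,0],[0,-0.0003,0,0,0],[0,0,0,0,0],[0,0,0,0,0],[0,0,0,0,0],[0,0,0,0,0]]'
```

```text
time_s: 30.6
eef_pos: [0.5416, -0.0695, 0.011]
tcp_rot: [0.204, -3.134, -0.0]
wrist_force: [-4.9, -0.8, 5.6]
grip_width: 0.384
grip_force: 60.9
```

```bash
python3 -m handwheel '[[0,-0.0003,0,0,0],[0,-0.0003,0,0,0],[0,-0.0002,0,0,0],[0,-0.0002,0,0,0],[0,0,0,0,0],[0,0,0,0,0],[0,0,0,0,0],[0,0,0,0,0],[0,0,0,0,0],[0,0,0,0,0]]'
```

```text
time_s: 31.6
eef_pos: [0.5424, -0.0694, 0.011]
tcp_rot: [0.204, -3.134, -0.0]
wrist_force: [-5.8, -0.5, 7.6]
grip_width: 0.384
grip_force: 61.0
```

```bash
python3 -m handwheel '[[0,-0.0002,0,-0.00015,0],[0,-0.0002,0,0,0],[0,-0.0002,0,0,0],[0,-0.0002,0,0,0],[0,0,0,0,0],[0,0,0,0,0],[0,0,0,0,0],[0,0,0,0,0],[0,0,0,0,0],[0,0,0,0,0]]'
```

```text
time_s: 32.6
eef_pos: [0.5438, -0.0693, 0.0111]
tcp_rot: [-0.204, 3.135, -0.0]
wrist_force: [-1.2, 1.6, -1.4]
grip_width: 0.386
grip_force: 59.7
```

```bash
python3 -m handwheel '[[0,-0.0003,0,0.00005,0],[0,-0.0003,0,0,0],[0,-0.0003,0,0,0],[0,-0.0003,0,0,0],[0,-0.0003,0,0,0],[0,0,0,0,0],[0,0,0,0,0],[0,0,0,0,0],[0,0,0,0,0],[0,0,0,0,0]]'
```

```text
time_s: 33.6
eef_pos: [0.545, -0.0691, 0.011]
tcp_rot: [0.204, -3.135, -0.0]
wrist_force: [-4.8, -2.0, -0.2]
grip_width: 0.386
grip_force: 59.9
```

Force along the push is now rising with no press on the board, so the wedge is biting.

```bash
python3 -m handwheel '[[0,-0.0002,0,0,0],[0,-0.0002,0,0,0],[0,-0.0002,0,0,0],[0,-0.0002,0,0,0],[0,0,0,0,0],[0,0,0,0,0],[0,0,0,0,0],[0,0,0,0,0],[0,0,0,0,0],[0,0,0,0,0]]'
```

```text
time_s: 34.6
eef_pos: [0.5454, -0.069, 0.011]
tcp_rot: [0.204, -3.134, -0.0]
wrist_force: [-7.8, -2.2, -0.1]
grip_width: 0.383
grip_force: 60.1
```

```bash
python3 -m handwheel '[[0,-0.0002,0,0,0],[0,-0.0002,0,0,0],[0,-0.0002,0,0,0],[0,-0.0002,0,0,0],[0,-0.0002,0,0,0],[0,0,0,0,0],[0,0,0,0,0],[0,0,0,0,0],[0,0,0,0,0],[0,0,0,0,0]]'
```

```text
time_s: 35.6
eef_pos: [0.5457, -0.0689, 0.011]
tcp_rot: [0.204, -3.133, -0.001]
wrist_force: [-9.5, -3.2, 4.2]
grip_width: 0.384
grip_force: 60.6
```

```bash
python3 -m handwheel '[[0,-0.0002,0,0,0],[0,-0.0002,0,0,0],[0,-0.0002,0,0,0],[0,-0.0002,0,0,0],[0,-0.0002,0,0,0],[0,0,0,0,0],[0,0,0,0,0],[0,0,0,0,0],[0,0,0,0,0],[0,0,0,0,0]]'
```

```text
time_s: 36.6
eef_pos: [0.546, -0.0687, 0.011]
tcp_rot: [0.204, -3.131, -0.001]
wrist_force: [-14.4, -4.5, 7.9]
grip_width: 0.382
grip_force: 61.0
```

```bash
python3 -m handwheel '[[0,-0.0002,0,0,0],[0,-0.0002,0,0,0],[0,-0.0002,0,0,0],[0,-0.0002,0,0,0],[0,0,0,0,0],[0,0,0,0,0],[0,0,0,0,0],[0,0,0,0,0],[0,0,0,0,0],[0,0,0,0,0]]'
```

```text
time_s: 37.6
eef_pos: [0.5461, -0.0686, 0.0109]
tcp_rot: [0.204, -3.13, -0.001]
wrist_force: [-18.8, -5.8, 10.0]
grip_width: 0.383
grip_force: 61.4
```

```bash
python3 -m handwheel '[[0,0,0,-0.0001,0],[0,0,0,0,0],[0,0,0,0,0],[0,0,0,0,0],[0,0,0,0,0],[0,0,0,0,0],[0,0,0,0,0],[0,0,0,0,0],[0,0,0,0,0],[0,0,0,0,0]]'
```

```text
time_s: 38.6
eef_pos: [0.5462, -0.0686, 0.011]
tcp_rot: [0.204, -3.13, -0.001]
wrist_force: [-18.0, -5.9, 8.0]
grip_width: 0.387
grip_force: 61.0
```

```bash
python3 -m handwheel '[[0,0.0005,0,0,0],[0,0.0005,0,0,0],[0,0.0005,0,0,0],[0,0.0005,0,0,0],[0,0.0005,0,0,0],[0,0.0003,0,0,0],[0,0,0,-0.0001,0],[0,0,0,0,0],[0,0,0,0,0],[0,0,0,0,0]]'
```

```text
time_s: 39.6
eef_pos: [0.5462, -0.069, 0.0113]
tcp_rot: [-0.204, 3.135, -0.0]
wrist_force: [0.3, 4.3, -6.5]
grip_width: 0.384
grip_force: 59.8
```

```bash
python3 -m handwheel '[[0,0,0,0.0001,0],[0,0,0,0,0],[0,0,0,0,0],[0.42,0,0,0,0],[0.46,0,0,0,0],[0.5,0,0,0,0],[0.6,0,0,0,0],[0.7,0,0,0,0],[0.8,0,0,0,0],[0.8,0,0,0,0]]' 20
python3 -m handwheel '[[0.8,0,0,0,0],[0.8,0,0,0,0],[0.8,0,0,-0.005,0],[0.8,0,0,-0.015,0],[0.8,0,0,-0.015,0],[0.8,0.02,0,-0.015,0],[0.8,0.03,0,-0.01,0],[0.8,0.04,0,0,0],[0.8,0.04,0,0,0],[0.8,0,0,0,0]]'
python3 - <<'E'
from h import *
np.set_printoptions(precision=4,suppress=True)
rep();a=[]
for n,b in(("scene",(105,245,205,330)),("wrist",(0,384,0,512)),):
    c=shot(n)
    for q in("wedge","entry"):
        for r in landmark_of(c,q)[:1]:print(n,q,w(c,r["location"]),r["confidence"])
    a.append(cv2.resize(c["frame"][b[0]:b[1],b[2]:b[3]],(420,420*(b[1]-b[0])//(b[3]-b[2])),interpolation=cv2.INTER_CUBIC)[:315])
cv2.imwrite("pics/end.png",cv2.resize(np.hstack([x[:315] for x in a]),(800,300))[:,:,::-1])
E
```

```text
time_s: 40.6
eef_pos: [0.546, -0.069, 0.0112]
tcp_rot: [-0.204, 3.135, -0.0]
wrist_force: [-0.1, 0.1, -0.3]
grip_width: 0.797
grip_force: 0.0
time_s: 41.6
eef_pos: [0.4116, -0.0852, 0.0714]
tcp_rot: [0.203, -3.13, -0.003]
wrist_force: [0.6, -0.1, 0.8]
grip_width: 0.797
grip_force: 0.0
t 41.6 p [ 0.4116 -0.0852  0.0714] yaw_y 1.7000696058007385 tilt 0.005007367052114714 cab [-0.2038 -0.0572] F [ 0.6283 -0.0523  0.792 ] g 0.7967839284773696 0.0
scene wedge [ 0.5996 -0.0602  0.0123] 0.8
scene entry [ 0.6148 -0.0597  0.0208] 0.8
```

View pics/end.png

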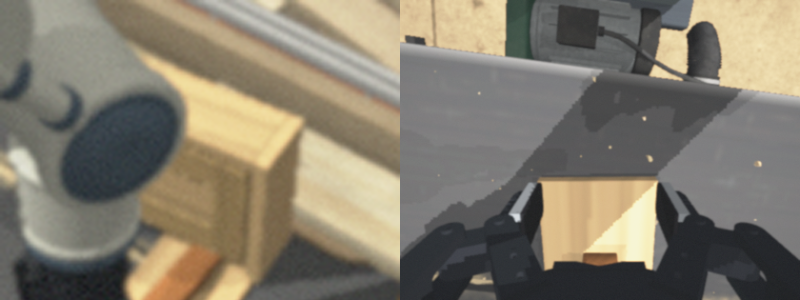

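The picture shows the door shut and the wedge straight in under its free half (180,270), with the fingers clear. I test the tightness with a gentle in-line push on the thick end, fingers shut.

```bash
python3 -m handwheel '[[0,0,0,0,0],[0,0,0,0,0],[0,0,0,0,0],[0,0,0,0.02,0],[0,0,0,0.02,0],[0,0,0,0.012,0],[0,-0.02,0,0,0],[0,-0.025,0,0,0],[0,-0.025,0,0,0],[0,-0.01,0,0,0]]'
python3 -m handwheel '[[0,-0.003,0,0,0],[0,-0.002,0,0,0],[0,-0.001,0,0,0],[0,-0.001,0,0,0],[0,-0.001,0,0,0],[0,0,0,0,0],[0,0,0,0,0],[0,0,0,0,0],[0,0,0,0,0],[0,0,0,0,0]]'
```

```text
time_s: 42.9
eef_pos: [0.4988, -0.0755, 0.0192]
tcp_rot: [-0.205, 3.133, -0.001]
wrist_force: [-0.7, -0.4, -0.3]
grip_width: -0.001
grip_force: 0.0
time_s: 43.9
eef_pos: [0.5043, -0.0745, 0.0192]
tcp_rot: [0.204, -3.135, -0.0]
wrist_force: [-0.4, 1.7, -0.0]
grip_width: 0.002
grip_force: 0.0
```

```bash
python3 -m handwheel '[[0,-0.0005,0,0,0],[0,-0.0005,0,0,0],[0,-0.0005,0,0,0],[0,-0.0005,0,0,0],[0,-0.0005,0,0,0],[0,-0.0005,0,0,0],[0,0,0,0,0],[0,0,0,0,0],[0,0,0,0,0],[0,0,0,0,0]]'
```

```text
time_s: 44.9
eef_pos: [0.5057, -0.0741, 0.019]
tcp_rot: [0.204, -3.132, -0.001]
wrist_force: [-9.1, -4.6, 6.1]
grip_width: 0.002
grip_force: 4.8
```

```bash
python3 -m handwheel '[[0,-0.0002,0,0,0],[0,-0.0002,0,0,0],[0,-0.0002,0,0,0],[0,-0.0001,0,0,0],[0,0,0,0,0],[0,0,0,0,0],[0,0,0,0,0],[0,0,0,0,0],[0,0,0,0,0],[0,0,0,0,0]]'
```

```text
time_s: 45.9
eef_pos: [0.5058, -0.074, 0.019]
tcp_rot: [0.204, -3.131, -0.001]
wrist_force: [-12.9, -6.0, 9.5]
grip_width: -0.005
grip_force: 6.7
```

It takes 14 N without moving, so it is tight. I back off and hand in.

```bash
python3 -m handwheel '[[0,0.002,0,0,0],[0,0.005,0,0,0],[0,0.02,0,0,0],[0,0.02,0,0,0],[0,0.01,0,-0.02,0],[0,0,0,-0.03,0],[0,0,0,-0.03,0],[0,0,0,0,0],[0,0,0,0,0],[0,0,0,0,0]]'
python3 -c "
from h import *
c=shot('scene');print([w(c,r['location']) for r in landmark_of(c,'wedge')[:1]]);print(sign_off())"
```

```text
time_s: 46.9
eef_pos: [0.4511, -0.0813, 0.0986]
tcp_rot: [0.204, -3.134, -0.0]
wrist_force: [-0.7, 0.1, -0.5]
grip_width: -0.002
grip_force: 0.0
[array([ 0.59741401, -0.06322007,  0.00915491])]
the job is handed in; nothing more can be done
None
```

The door is shut and the wedge is jammed under its free half: it took a 14 N test push without moving. The fingers are clear and the job was handed in at about 47 s; `sign_off()` gave no verdict.

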